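# Load the tin mixer and latch its sliding guard

## Robot

A 6-joint arm with a two-finger parallel gripper is mounted at the origin on the work surface. World frame = base frame: x ahead of the robot, y to its left, z up, the work surface at z = 0. Lengths are in m, angles in rad, forces in N, time in s.
With the tool pointing down it reaches from about 0.325 to 0.9 m from the base axis. Payload 6.1 kg.
Tool frame: the origin (TCP) lies on the centre line of the jaws, within the pads' length; the fingertips stand 14 mm ahead of it and the grasp point (between the pads) lies 5 mm behind it; x points along the fingers, y is the direction in which the jaws open and shut, and the axes are right-handed (so a half turn about x gives the same grasp; the last joint's range is limited). The gripper opens to 85 mm and grips with 20 to 120 N. Pads are 22 mm wide; open, the fingers measure 114 mm over their backs; the gripper's body (76 mm by 85 mm) begins 54 mm behind the grasp point. The pads swing forward as they close: fully open they stand 13 mm farther back than shut.
Start: joints at [1.144, 0.22, 1.526, -0, 1.395, -0.126], TCP at [0.185, 0.597, 0.245] pointing down, gripper open.
Joint ranges: [-2.98, 2.98], [-0.91, 2.08], [0.09, 2.57], [-1.24, 4.39], [0.2, 2.65], [-2.68, 2.68]. Speed limits (rad/s): [2.57, 2.57, 3.01, 3.14, 3.14, 3.14].

## Interface

Orientations are given as a rotation vector (axis times angle).
In Python, from cell import * gives the robot as it stands.
- The arm moves only by the shell command python3 -m creep 'ROWS' [OPENING] [FORCE]. ROWS is JSON, a list that holds one entry, the list of rows, each a list of 4 numbers: the shift along the tool's x, y, z in m, then the turn about the tool's x in degrees. In form: [[[dx, dy, dz, turn], ...]]. A call has 1 to 5 rows; each row shifts and turns the commanded pose from where the row before left it, along the tool's axes as they then stand; what a row does not reach is not made up. A row lasts 1/10 s, in which the tool goes at most 50 mm and 8.59 degrees, less where a joint would pass 70% of its speed; a pose out of reach is approached as far as the arm can. A call is refused whole if a number of a shift passes 0.05 or a number of a turn 8.59, either way. A call with a gripper value outside its range is refused whole. OPENING is the closure, from 0 (fully open) to 1 (shut), set as the call begins (- or left out, the last holds). The fingers move at their own pace and stop on an object; FORCE is the grip in N (left out, the last holds). Time passes only in rows, so rows that do not move let the fingers close. It gives the time, the measured TCP pose, the force and the opening at its end, in the units of the state.
- sense(): the state, without advancing time (a new reading comes with each control period).
- grab_frame(name): name is "scene" or "top" or "wrist"; returns the picture (480x640x3 uint8, red, green, blue); there is no depth.
- calibration(name): a dict with "fx", "fy", "cx", "cy" (pixels), "position" and "orientation" of the camera in the world; the wrist camera has in their place "tool_from_camera" (4x4, takes a point from camera to tool coordinates, whose origin is the TCP and whose axes are the tool frame's). Camera axes: x right, y down, z forward; pixel columns grow to the right and rows downward; lengths in m; the calibration is good to about 2 mm. The wrist camera is an equidistant fisheye: a pixel r from the principal point sees the ray r / f radians off the axis. A picture is of the moment at which its call begins: read the wrist's pose just before it. calibration takes no time and is no camera call.
- job_done(): hands the job in, once; it reports no verdict.
Trained networks look in the newest picture that a camera, given by its name, has taken for a name from the list of things; names that differ only in an ending like _2 or _b are one class to them, and where a whole thing is asked for, a point or a joint stands for the part that bears it (a point fixed in the world has none). Each returns a list of dicts, best first, with "p" (0 to 1); they miss things now and then, are a little off and sometimes report something else, mostly with a low value. They report only what shows in the picture. A call takes as long as a camera call. They do not tell look-alikes from the thing itself.
- cut_out(camera, query): "mask" (480x640 bool, what is visible of it) and "at" ([column, row] as shares, 0 to 1, of the picture: columns of its width, rows of its height, amid what is visible of it).
- landmark_of(camera, query): "at" ([column, row] as shares, 0 to 1, of the picture: columns of its width, rows of its height: a listed point, or the origin of a listed thing).
The state is a dict: "clock": time; "qpos": joint angles; "joint_velocities": joint speeds; "tau": joint torques, N m; "tcp_pos": TCP position; "tool_rot": TCP orientation; "ft_force": force on the tool from outside, world axes, zero at the start; "torque": the same for the moment, N m; "opening": opening from 0.0 (shut) to 1.0 (fully open).
Only numpy, scipy, OpenCV 4.12 (cv2) and the standard library are available. Lean on these libraries where they do the work, as an engineer would, in place of code of your own. Each camera call takes 0.05 s, during which the arm holds its last target. There are 200 camera calls.

## Task

Mix the sample in the orange-lidded tin: set that tin down upright in the mixer's bucket, then ease the clear sliding guard shut until its spring latch clicks and holds it, without slamming it or forcing it hard into the rubber buffer. With the guard latched, press the green start button all the way and let go. Leave the other two tins standing where they are.

Things in the scene. Friction and masses are not known exactly. Their poses are not given: they have to be found in the camera images.
- mixer: Bench tin mixer, blue-grey housing 270 x 484 mm, deck 140 mm high, fixed. Origin: centre of its underside; x to its rear, y along the guard rails to where the open guard parks, z up. Chamber in the deck: 148 (x) by 170 mm (y), centred at x 20, y -68, floor at z 55. Black latch unit on the deck at x 20, y -153 to -242, up to z 166. The red stop mushroom at x -108, y 150 is not needed.
- bucket (a point): Centre of the inner floor of the round aluminium bucket in the chamber, 65 mm above the table (75 mm below the deck). The bucket is 60 mm wide inside at the bottom, flaring to about 70 mm at its rim, 22 mm above this point: the tin has about 4 mm play all round. Axes as the mixer's.
- tin_orange: The sample tin to mix: round steel tin 52 mm in diameter, 60 mm high, 110 to 225 g, orange lid disc and band. Origin: centre of its underside. Starts upright on a newspaper-covered board 12 mm thick, left of the mixer, beside two like tins (their places vary). In the bucket its top is 15 mm below the deck and passes under the guard.
- tin_blue: Tin of the same size with a blue lid and band, on the board; leave it alone. Origin: centre of its underside.
- tin_white: Tin of the same size with a white lid and band, on the board; leave it alone. Origin: centre of its underside.
- guard (a joint): Clear sliding guard (m): grows as it opens along the mixer's +y, starts at 0.178 to 0.203. Panel 178 (x) by 190 mm (y), top 159 mm over the table (frame 163); drags with 2 to 4 N. A steel striker leads on its -y edge. 0 is only nominally shut: the latch unit is set by hand on its slots, so the guard latches anywhere from -0.014 to +0.014, which cannot be read beforehand; it must be felt.
- handle (a point): Centre of the guard's yellow handle bar, 186 mm above the table: 94 mm along the mixer's x, 12 mm thick along y, 16 mm high, on two end posts; 19 mm free between bar and panel. Moves with the guard; axes as the mixer's. Push it towards the mixer's -y, pinched from above across its 12 mm or with closed fingers on its +y side.
- latch_bolt (a joint): Red bevelled spring bolt of the latch, how far it is pressed down (m): 0 up, 0.006 with the striker on its crest. The striker meets it about 15 mm before home; the push rises to about 9 to 12 N, then falls away over the crest. The bolt snaps up behind the striker (click) once the buffer is squeezed 1 mm; back at 0 with the buffer squeezed = caught, and it holds the guard by itself.
- buffer (a joint): Black rubber buffer behind the bolt, how far the striker squeezes it (m): 0 free, about 1 mm when latched. Past the crest the push rises again by 8 N per mm; the click comes at about 11 to 13 N in all. Let go earlier and the guard springs back unlatched. Over 2.5 mm (20 N on the buffer) is forcing it.
- start (a joint): Green start button, how far it is pressed (m): 0 up, 0.006 fully down (about 5 N); it springs back by itself.
- start_top (a point): Centre of the top of the green start button (28 mm in diameter) on the deck in front of the chamber, about 162 mm above the table; pressed straight down.
Things that resemble listed ones, but are neither listed nor needed, are in the scene too. Leave any pink or red look-alike of the tin_orange alone.

How it is judged:
By the outcome, as a careful person would: the job done as asked, in the order asked, and still so for the second after the job is handed in, with the robot touching nothing.
It also fails if it takes over 70 s, if anything falls off the work surface, if the arm or the gripper's body presses on something with over 40 N, if the wrist force passes 120 N, or if a joint passes its speed limit or range.

## Working session

There is one attempt and no reset: what is moved stays moved. The work goes in short steps, Python scripts to look and compute and a shell command to move; the robot and the scene stay as the last step left them, time stands still between calls to the robot, and variables do not carry over. Pictures are saved under pics/ and viewed, about 8 in all and at most 12, crops included, and the job is handed in when it is done.

```bash
mkdir -p pics
cat > h.py <<'E'
from cell import *
import numpy as np, cv2
from scipy.spatial.transform import Rotation as R
def Rm(o):
    o=np.array(o,float)
    if o.shape==(3,3): return o
    return R.from_rotvec(o).as_matrix() if o.size==3 else R.from_quat(o).as_matrix()
def ray(cam,at,state=None):
    c=calibration(cam); u=at[0]*640;v=at[1]*480
    if cam!='wrist':
        d=np.array([(u-c['cx'])/c['fx'],(v-c['cy'])/c['fy'],1]); return np.array(c['position']),Rm(c['orientation'])@d
    x=(u-c['cx'])/c['fx'];y=(v-c['cy'])/c['fy'];r=np.hypot(x,y)+1e-12
    d=np.array([x/r*np.sin(r),y/r*np.sin(r),np.cos(r)])
    T=np.array(c['tool_from_camera']);s=state or sense();W=Rm(s['tool_rot'])
    return W@T[:3,3]+np.array(s['tcp_pos']),W@T[:3,:3]@d
def onz(cam,at,z,state=None):
    o,d=ray(cam,at,state); return o+d*(z-o[2])/d[2]
def save(n,im): cv2.imwrite('pics/'+n,im[:,:,::-1])
E
python3 - <<'E'
from h import *
np.set_printoptions(precision=4,suppress=True)
s=sense();print(s)
for c in('scene','top','wrist'): print(c,calibration(c)); 
Z=dict(tin_orange=.012,tin_blue=.012,tin_white=.012,mixer=0,bucket=.065,handle=.186,start_top=.162)
ims=[]
for c in('top','scene'):
    im=grab_frame(c);save(c+'0.png',im)
    for q,z in Z.items():
        for r in landmark_of(c,q)[:3]: print(c,q,round(r['p'],2),np.array(r['at'])*[640,480],onz(c,r['at'],z))
save('wrist0.png',grab_frame('wrist'))
E
```

```text
{'clock': 0.0, 'qpos': array([ 1.1439,  0.2212,  1.5276, -0.    ,  1.3947, -0.1261]), 'joint_velocities': array([ 0.0013,  0.0003, -0.0005,  0.0004, -0.0014,  0.0002]), 'tau': array([ -0.0022, -49.69  , -38.9382,  -0.0004,   0.0114,  -0.    ]), 'tcp_pos': array([0.1849, 0.5964, 0.2442]), 'tool_rot': array([ 0.2346,  1.5584, -0.2376]), 'ft_force': array([-0.4352,  0.4192,  0.2412]), 'torque': array([ 0.0058, -0.0189,  0.0368]), 'opening': 0.9989628881504503}
scene {'fx': 436.43614104509817, 'fy': 436.43614104509817, 'cx': 319.2714510264796, 'cy': 244.68679889512632, 'position': array([ 1.2009, -0.1625,  0.9203]), 'orientation': array([-2.0039, -1.4944,  0.5682])}
top {'fx': 510.84871341254006, 'fy': 510.84871341254006, 'cx': 324.03961187942457, 'cy': 240.4552111662723, 'position': array([0.3195, 0.0497, 1.1489]), 'orientation': array([-1.99  ,  2.2191, -0.2542])}
wrist {'fx': 371.64829954431775, 'fy': 371.64829954431775, 'cx': 328.0212711736426, 'cy': 239.9254440097848, 'tool_from_camera': array([[-0.0006, -0.2964,  0.9551, -0.1282],
       [ 1.    , -0.0005,  0.0005, -0.0011],
      
[... 599 characters left out ...]
[0.6333 0.0316 0.186 ]
top start_top 0.5 [417.472 257.808] [ 0.4909 -0.1556  0.162 ]
scene tin_orange 0.93 [475.008 304.8  ] [0.7283 0.3815 0.012 ]
scene tin_orange 0.89 [379.584 214.608] [0.3633 0.2736 0.012 ]
scene tin_orange 0.81 [415.488 276.288] [0.6046 0.2778 0.012 ]
scene tin_blue 0.58 [394.688 239.184] [0.4674 0.2776 0.012 ]
scene tin_white 0.57 [391.68  236.496] [0.4555 0.2735 0.012 ]
scene mixer 0.6 [277.312 315.504] [ 0.611  -0.0947  0.    ]
scene mixer 0.46 [325.696 260.112] [0.4757 0.0718 0.    ]
scene bucket 0.65 [246.784 303.504] [ 0.6002 -0.1607  0.065 ]
scene handle 0.87 [325.184 261.696] [0.6262 0.0221 0.186 ]
scene start_top 0.56 [233.024 239.424] [ 0.4809 -0.1596  0.162 ]
```

View pics/top0.png

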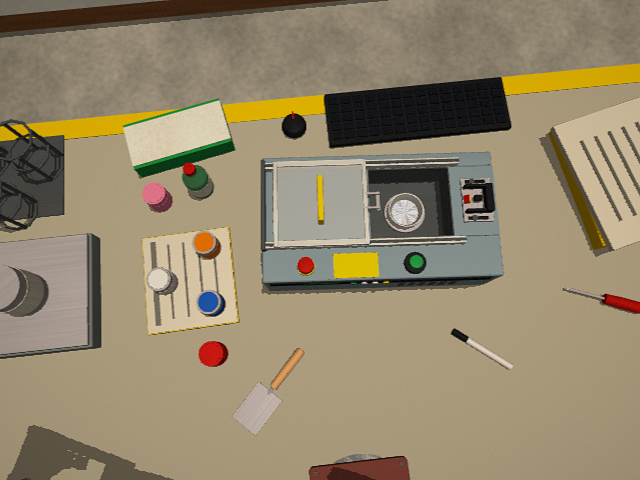

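View pics/scene0.png

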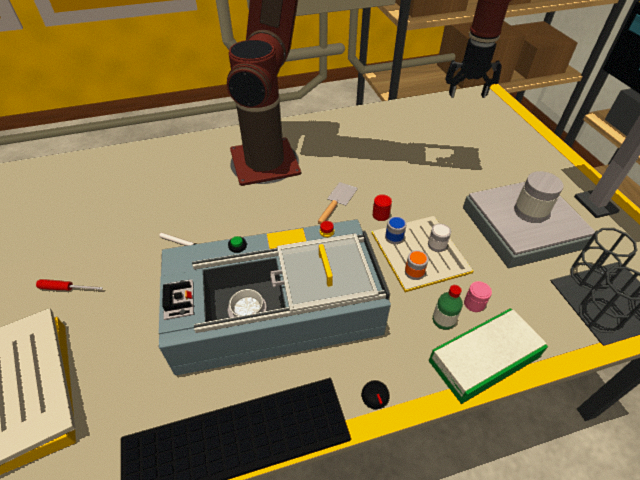

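The tin candidates in the top view are orange (206,244), pink (157,197) and red (213,353). Only the one at (206,244) has an orange lid and stands on the board with blue and white. I'll confirm that in a crop and refine the geometry.

Run:
```python
from h import *
np.set_printoptions(precision=4,suppress=True)
s=sense();print('tool axes cols\n',Rm(s['tool_rot']))
a=cv2.imread('pics/top0.png')[140:380,130:330];cv2.imwrite('pics/crop0.png',cv2.resize(a,None,fx=2.5,fy=2.5,interpolation=2))
def tri(p,q):
    o1,d1=ray('top',np.array(p)/[640,480]);o2,d2=ray('scene',np.array(q)/[640,480])
    t=np.linalg.lstsq(np.c_[d1,-d2],o2-o1,rcond=None)[0];a=o1+d1*t[0];b=o2+d2*t[1];return (a+b)/2,np.linalg.norm(a-b)
for n,p,q in [('tin',(206.2,248.4),(415.5,276.3)),('bucket',(403.3,214),(246.8,303.5)),('handle',(315.07,195.2),(325.2,261.7)),('handle eye',(320.5,199),(325.5,265)),('start',(417.5,257.8),(233,239.4)),('start eye',(415.5,261.5),(237,242)),('mixer',(370.6,226.2),(277.3,315.5))]: print(n,*tri(p,q))
e=lambda p,z:onz('top',np.array(p)/[640,480],z)
for z,p in [(.163,((275,246),(466,240))),(.163,((275,163.5),(460,160)))]:
    A,B=e(p[0],z),e(p[1],z);d=A-B;print('rail yaw',np.degrees(np.arctan2(-d[0],d[1])),A,B)
print('striker tip',e((381,200),.155),'tinlid',e((206.5,243),.072),'handle ends',e((320,177),.19),e((321.5,222),.19),'stop',e((306,265),.17))
print('deck corners',*[e(p,.14)for p in((262,158),(491,153),(503,277),(263,283))])
```

```text
tool axes cols
 [[-0.      0.2963  0.9551]
 [-0.      0.9551 -0.2963]
 [-1.     -0.     -0.    ]]
tin [ 0.5938  0.2888 -0.005 ] 0.00533559308039549
bucket [ 0.6062 -0.1593  0.0729] 0.002818171963853802
handle [0.6305 0.0264 0.1902] 0.010916093375095475
handle eye [0.6276 0.022  0.1762] 0.0009472556994976689
start [ 0.4892 -0.1569  0.1697] 0.0056917334017898
start eye [ 0.4852 -0.152   0.1551] 0.0001659975873390702
mixer [ 0.6066 -0.0937 -0.0072] 0.001197542575028324
rail yaw -4.378108681401439 [0.5448 0.1209 0.163 ] [ 0.5159 -0.2564  0.163 ]
rail yaw -5.052710999414673 [0.7174 0.1058 0.163 ] [ 0.684 -0.273  0.163]
striker tip [ 0.6187 -0.1012  0.155 ] tinlid [0.5882 0.274  0.072 ] handle ends [0.6685 0.018  0.19  ] [0.5764 0.025  0.19  ] stop [0.499  0.0638 0.17  ]
deck corners [0.7419 0.1332 0.14  ] [ 0.7009 -0.3483  0.14  ] [ 0.4377 -0.324   0.14  ] [0.4776 0.1529 0.14  ]
```

View pics/crop0.png

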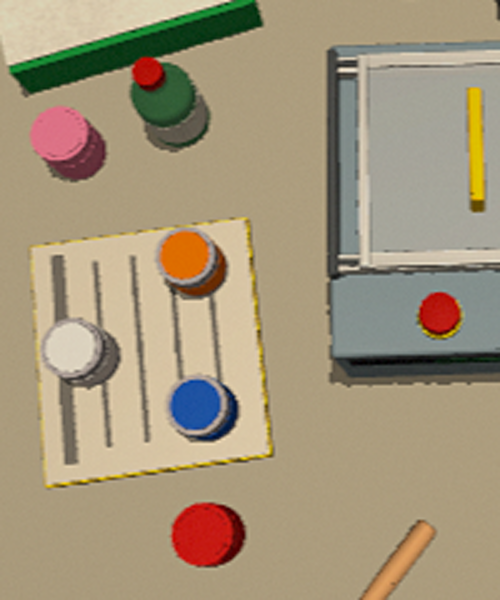

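The crop shows the orange lid at (187,258), on the board with the white and blue tins. Pink (60,133) and red (208,535) stand off the board, so orange is the target. First I'll turn the tool so the jaws lie along the mixer's x, then move over the tin.

```bash
python3 -m creep '[[[0,0,0,8.59],[0,0,0,8.59],[0,0,0,8.59],[0,0,0,8.59],[0,0,0,8.59]]]'; python3 -m creep '[[[0,0,0,8.59],[0,0,0,8.59],[0,0,0,8.59],[0,0,0,8.59]]]'; python3 -m creep '[[[0,0.039,0.026,0],[0,0.039,0.026,0],[0,0.039,0.026,0],[0,0.039,0.026,0],[0,0.039,0.026,0]]]';python3 -m creep '[[[0,0.039,0.026,0],[0,0.039,0.026,0],[0,0.039,0.026,0],[0,0.039,0.026,0],[0,0.039,0.026,0]]]';python3 -m creep '[[[0.02,0.039,0.026,0],[0.02,0,0,0],[0,0,0,0]]]'
cat > w.py <<'E'
from h import *
import sys
np.set_printoptions(precision=4,suppress=True)
s=sense();W=Rm(s['tool_rot']);im=grab_frame('wrist');save(sys.argv[1]+'.png',im)
print('tcp',s['tcp_pos'],'ya',np.degrees(np.arctan2(W[1,1],W[0,1])),'t',s['clock'],'F',s['ft_force'],'op',s['opening'],'xaxis',W[:,0])
for a in sys.argv[2:]:
    q,z=a.split(':')
    for r in landmark_of('wrist',q)[:3]:
        p=onz('wrist',r['at'],float(z),s);print(q,round(r['p'],2),np.array(r['at'])*[640,480],p,'tool delta',W.T@(p-s['tcp_pos']))
E
python3 w.py w1 tin_orange:.012 tin_blue:.012 tin_white:.012
```

```text
clock: 1.35
tcp_pos: [0.1852, 0.597, 0.2453]
tool_rot: [0.823, 1.41, -0.823]
ft_force: [-1.0, -0.6, 0.0]
opening: 1.0
clock: 1.75
tcp_pos: [0.1852, 0.5969, 0.2453]
tool_rot: [1.272, 1.168, -1.272]
ft_force: [0.0, 0.5, -0.3]
opening: 0.997
clock: 2.25
tcp_pos: [0.3705, 0.4506, 0.2455]
tool_rot: [1.268, 1.171, -1.267]
ft_force: [-0.4, -0.1, 0.3]
opening: 0.997
clock: 2.75
tcp_pos: [0.5547, 0.3054, 0.2455]
tool_rot: [1.268, 1.171, -1.267]
ft_force: [0.5, 0.7, 0.1]
opening: 1.0
clock: 3.05
tcp_pos: [0.5884, 0.2764, 0.2017]
tool_rot: [1.265, 1.172, -1.275]
ft_force: [-0.2, -0.5, -0.0]
opening: 1.001
tcp [0.5884 0.2764 0.2017] ya -4.6972540279216695 t 3.05 F [-0.1965 -0.462  -0.0112] op 1.0006326018903313 xaxis [-0.0064 -0.0019 -1.    ]
tin_orange 0.82 [103.488 230.112] [0.3578 0.281  0.012 ] tool delta [ 0.1912 -0.2291  0.0138]
tin_orange 0.6 [332.096 211.584] [0.5907 0.2779 0.012 ] tool delta [ 0.1897  0.0033 -0.0022]
tin_orange 0.6 [463.232  86.592] [0.7139 0.3823 0.012 ] tool delta [ 0.1887  0.1175 -0.1162]
tin_blue 0.83 [194.624 223.68 ] [0.4631 0.2779 0.012 ] tool delta [ 0.1905 -0.1238  0.0083]
tin_blue 0.74 [238.016 104.784] [0.5182 0.3791 0.012 ] tool delta [ 0.1899 -0.0772 -0.0971]
tin_white 0.63 [333.888 211.104] [0.5923 0.2782 0.012 ] tool delta [ 0.1897  0.0049 -0.0026]
tin_white 0.55 [237.184 106.512] [0.5173 0.3777 0.012 ] tool delta [ 0.1899 -0.078  -0.0956]
```

View pics/w1.png

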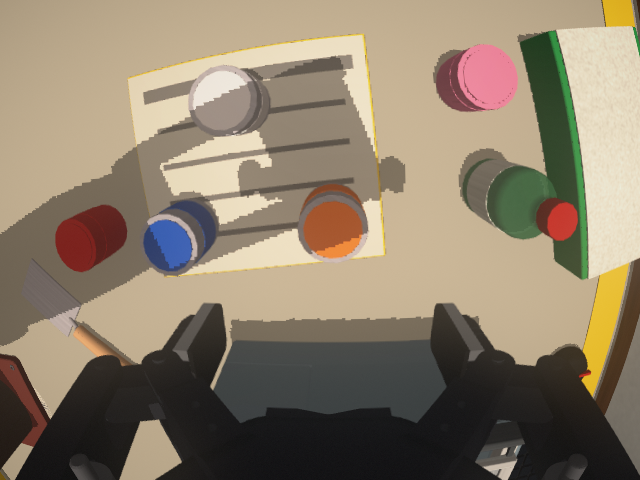

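The orange lid is at (333,227), almost under the TCP. Tool correction is about +3 mm in y and -3 mm in z. Now I descend and grip.

```bash
python3 -m creep '[[[0.04,0.003,-0.003,0],[0.04,0,0,0],[0.04,0,0,0],[0.02,0,0,0],[0.008,0,0,0]]]' 0 40; python3 -m creep '[[[0,0,0,0],[0,0,0,0],[0,0,0,0],[0,0,0,0],[0,0,0,0]]]' 1 40;python3 -m creep '[[[0,0,0,0],[0,0,0,0],[0,0,0,0]]]' 1 40; python3 w.py w2
```

```text
clock: 3.75
tcp_pos: [0.5909, 0.2818, 0.0559]
tool_rot: [1.264, 1.173, -1.269]
ft_force: [-0.4, 0.3, -0.1]
opening: 0.996
clock: 4.25
tcp_pos: [0.5945, 0.282, 0.0606]
tool_rot: [1.271, 1.169, -1.263]
ft_force: [-0.7, 0.7, 7.1]
opening: 0.593
clock: 4.55
tcp_pos: [0.5945, 0.282, 0.0606]
tool_rot: [1.271, 1.169, -1.263]
ft_force: [-0.6, 1.3, 6.8]
opening: 0.596
tcp [0.5945 0.282  0.0606] ya -4.544318672299948 t 4.55 F [-0.5933  1.3123  6.8492] op 0.5961693032487287 xaxis [ 0.0043  0.0019 -1.    ]
```

View pics/w2.png

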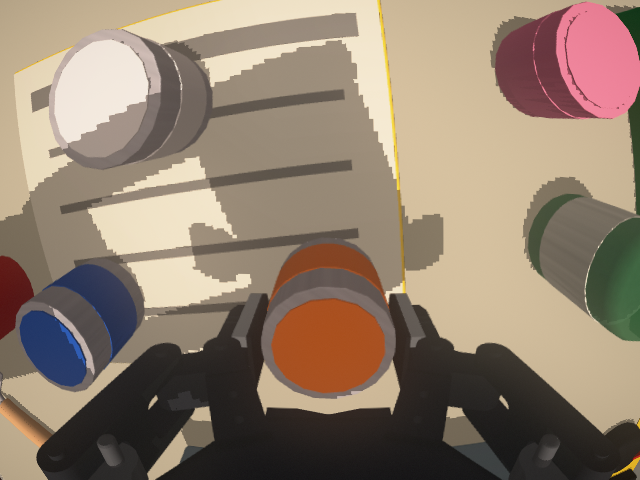

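The tin sits between the pads. I'll lift it high, pass over the mixer and stop beyond the bucket, so the wrist camera can see the bucket, button and handle unobstructed.

```bash
python3 -m creep '[[[-0.03,0,0,0],[-0.04,0,0,0],[-0.045,0,0,0],[-0.045,0,0,0],[-0.04,0,0,0]]]' - 50; python3 -m creep '[[[0,0.004,0.04,0],[0,0.004,0.04,0],[0,0.004,0.04,0],[0,0.004,0.04,0],[0,0.004,0.04,0]]]';python3 -m creep '[[[0,0.004,0.04,0],[0,0.004,0.04,0],[0,0.004,0.04,0],[0,0.004,0.04,0],[0,0.004,0.04,0]]]';python3 -m creep '[[[0,0.004,0.04,0],[0,0.004,0.04,0],[0,0.004,0.03,0],[0,0.004,0.02,0],[0,0,0,0]]]'; python3 -m creep '[[[0,0,0,0],[0,0,0,0]]]';python3 w.py w3 bucket:.065 start_top:.162 handle:.186 mixer:0
```

```text
clock: 5.1
tcp_pos: [0.5929, 0.2811, 0.261]
tool_rot: [1.269, 1.17, -1.265]
ft_force: [0.4, 0.6, -1.8]
opening: 0.591
clock: 5.6
tcp_pos: [0.5966, 0.0786, 0.2584]
tool_rot: [1.268, 1.17, -1.266]
ft_force: [0.6, 0.2, -1.2]
opening: 0.592
clock: 6.1
tcp_pos: [0.6007, -0.1225, 0.2584]
tool_rot: [1.268, 1.17, -1.267]
ft_force: [-0.0, 0.6, -1.6]
opening: 0.589
clock: 6.6
tcp_pos: [0.6063, -0.2544, 0.2578]
tool_rot: [1.269, 1.168, -1.27]
ft_force: [-0.5, 0.9, -1.1]
opening: 0.591
clock: 6.8
tcp_pos: [0.6067, -0.2503, 0.2577]
tool_rot: [1.267, 1.172, -1.266]
ft_force: [-0.2, 0.1, -0.9]
opening: 0.592
tcp [ 0.6067 -0.2503  0.2577] ya -4.475019630633775 t 6.8 F [-0.2124  0.1476 -0.9124] op 0.5917051951299405 xaxis [-0.0001  0.0006 -1.    ]
bucket 0.7 [328.    116.112] [ 0.6131 -0.1653  0.065 ] tool delta [ 0.1928 -0.0003 -0.0852]
bucket 0.54 [309.504  51.6  ] [ 0.6019 -0.1074  0.065 ] tool delta [ 0.1928 -0.0159 -0.142 ]
start_top 0.72 [129.92 122.88] [ 0.4841 -0.1551  0.162 ] tool delta [ 0.0958 -0.1296 -0.0853]
mixer 0.72 [309.824  53.616] [ 0.6    -0.0957  0.    ] tool delta [ 0.2578 -0.0188 -0.1534]
```

View pics/w3.png

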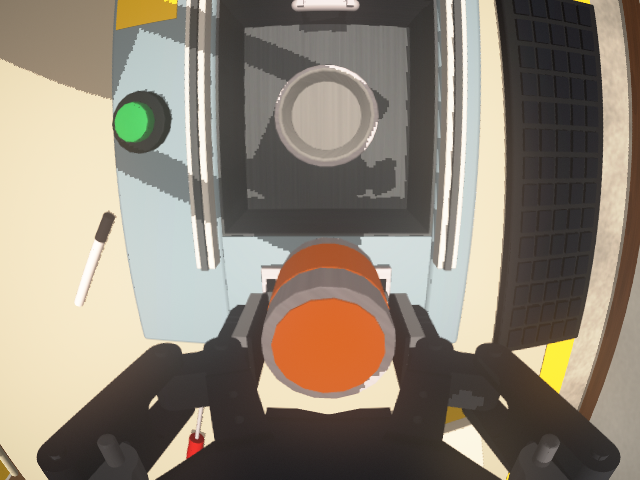

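The bucket floor is at (327,115), the tin at (328,345) in the jaws and the start button at (134,122). Sideways, the bucket is in line with the tin. I'll go back 86 mm, lower to just above the rim and check.

```bash
python3 -m creep '[[[0,0,-0.03,0],[0,0,-0.036,0],[0,0,-0.02,0],[0.03,0,0,0],[0.035,0,0,0]]]'; python3 -m creep '[[[0.03,0,0,0],[0.01,0,0,0],[0,0,0,0],[0,0,0,0]]]';python3 w.py w4 bucket:.065
```

```text
clock: 7.55
tcp_pos: [0.6152, -0.1653, 0.1947]
tool_rot: [1.266, 1.166, -1.263]
ft_force: [0.8, -0.0, -1.6]
opening: 0.594
clock: 7.95
tcp_pos: [0.6143, -0.1663, 0.1543]
tool_rot: [1.268, 1.169, -1.266]
ft_force: [-1.5, -0.0, -0.5]
opening: 0.593
tcp [ 0.6143 -0.1663  0.1543] ya -4.5398690797517025 t 7.95 F [-1.5387 -0.0365 -0.5191] op 0.5931348391712645 xaxis [ 0.002  -0.0009 -1.    ]
```

View pics/w4.png

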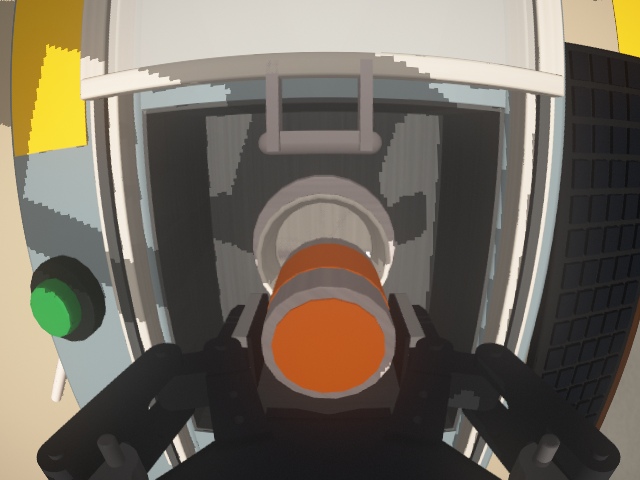

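Sideways the bucket rim centre (323,247) sits about 5 px left of the tin. Fore-aft is unclear, so I'll rectify the view at rim height and floor height.

Run:
```python
from h import *
s=sense();W=Rm(s['tool_rot']);c=calibration('wrist');T=np.array(c['tool_from_camera'])
im=cv2.imread('pics/w4.png')
def ortho(z):
    g=np.linspace(-.06,.06,480);Y,Z=np.meshgrid(g,g-.02)   # tool y right, tool z down, 4px/mm
    P=W[:,1][:,None]*Y.ravel()+W[:,2][:,None]*Z.ravel()+np.array(s['tcp_pos'])[:,None];P[2]=z
    q=T[:3,:3].T@(W.T@(P-np.array(s['tcp_pos'])[:,None])-T[:3,3:4])
    th=np.arctan2(np.hypot(q[0],q[1]),q[2]);h=np.hypot(q[0],q[1])
    u=c['cx']+c['fx']*th*q[0]/h;v=c['cy']+c['fy']*th*q[1]/h
    return cv2.remap(im,u.reshape(480,480).astype('f4'),v.reshape(480,480).astype('f4'),1)
o=[]
for z in(.087,.065):
    a=ortho(z)
    for k in range(0,480,40): # ticks 10mm
        cv2.line(a,(k,0),(k,6),(0,255,255),1);cv2.line(a,(0,k),(6,k),(0,255,255),1)
    o.append(a[:400,40:440])
cv2.imwrite('pics/or.png',np.hstack(o))
def fit(P,z):
    A=np.array([W.T@(onz('wrist',np.array(p)/[640,480],z,s)-s['tcp_pos']) for p in P])[:,1:]
    x=np.linalg.lstsq(np.c_[2*A,np.ones(len(A))],(A**2).sum(1),rcond=None)[0];print(z,'centre tool y,z',x[:2],'R',np.sqrt(x[2]+x[:2]@x[:2]))
fit([(324,176),(253,247),(394,247),(283,190),(366,190)],.087)
```

```text
0.087 centre tool y,z [-0.00268237 -0.00925945] R 0.0396993136347455
```

View pics/or.png

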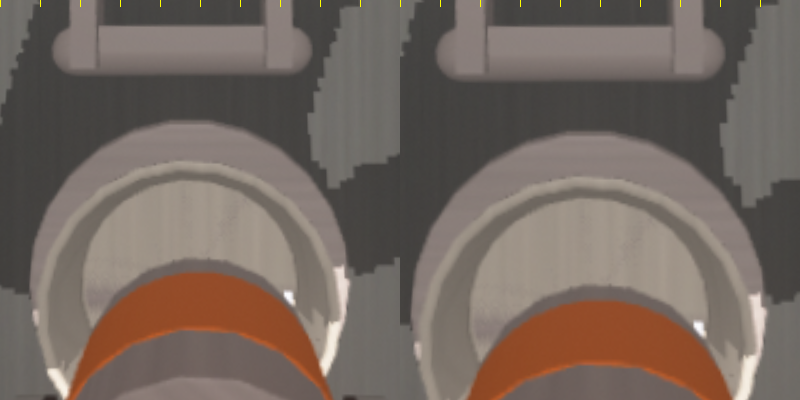

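In the rectified view, the floor disc (590,317) and rim (190,312) put the bucket centre at tool (-2.6, -1.5) mm. The tin is at about (-0.9, +1). I'll correct by -2 and -2 mm and lower gently.

```bash
python3 -m creep '[[[0,-0.002,-0.002,0],[0.008,0,0,0],[0.008,0,0,0],[0.006,0,0,0],[0,0,0,0]]]'; python3 -m creep '[[[0.005,0,0,0],[0.005,0,0,0],[0.003,0,0,0],[0,0,0,0]]]'; python3 -m creep '[[[0.002,0,0,0],[0.001,0,0,0],[0,0,0,0]]]'; python3 -m creep '[[[0.001,0,0,0],[0.001,0,0,0],[0,0,0,0]]]'
```

```text
clock: 8.55
tcp_pos: [0.6104, -0.1633, 0.1287]
tool_rot: [1.267, 1.174, -1.269]
ft_force: [0.6, -0.3, -2.4]
opening: 0.597
clock: 8.95
tcp_pos: [0.6111, -0.1635, 0.1169]
tool_rot: [1.267, 1.172, -1.268]
ft_force: [-0.7, 1.3, -1.3]
opening: 0.589
clock: 9.25
tcp_pos: [0.6116, -0.1637, 0.1147]
tool_rot: [1.267, 1.171, -1.267]
ft_force: [1.4, 0.5, -1.5]
opening: 0.591
clock: 9.55
tcp_pos: [0.6117, -0.1637, 0.1137]
tool_rot: [1.267, 1.17, -1.267]
ft_force: [-1.9, 2.5, 4.7]
opening: 0.594
```

Contact at z=0.1137, as predicted for the bucket floor. Release and rise.

```bash
python3 -m creep '[[[0,0,0,0],[0,0,0,0],[0,0,0,0],[0,0,0,0]]]' 0.1; python3 -m creep '[[[-0.01,0,0,0],[-0.03,0,0,0],[-0.04,0,0,0],[-0.04,0,0,0],[0,0,0,0]]]';python3 -m creep '[[[0,0,0.03,0],[0,0,0.03,0],[0,0,0.02,0],[0,0,0,0],[0,0,0,0]]]' 1; python3 w.py w5 tin_orange:.065 start_top:.162
python3 - <<'E'
from h import *
np.set_printoptions(precision=4,suppress=True)
a=grab_frame('scene');b=grab_frame('top');save('s5.png',a);save('t5.png',b)
x=a[180:380,150:400];y=b[140:300,250:510];r=lambda i:cv2.resize(i,(400,320),interpolation=2)
save('both5.png',np.hstack([r(x),r(y),]))
for c in('scene','top'):
  for q,z in(('tin_orange',.065),('handle',.186),('start_top',.162)):
    for k in landmark_of(c,q)[:2]:print(c,q,round(k['p'],2),np.array(k['at'])*[640,480],onz(c,k['at'],z))
E
```

```text
clock: 9.95
tcp_pos: [0.6115, -0.1639, 0.1126]
tool_rot: [1.267, 1.171, -1.268]
ft_force: [0.7, 0.1, -0.4]
opening: 0.902
clock: 10.45
tcp_pos: [0.6151, -0.1652, 0.2416]
tool_rot: [1.27, 1.158, -1.26]
ft_force: [1.3, -0.2, 1.5]
opening: 0.903
clock: 10.95
tcp_pos: [0.605, -0.2436, 0.2325]
tool_rot: [1.269, 1.171, -1.268]
ft_force: [-0.2, 0.8, -0.3]
opening: 0.047
tcp [ 0.605  -0.2436  0.2325] ya -4.6082430578118725 t 10.95 F [-0.1953  0.7746 -0.2796] op 0.0467849749260847 xaxis [-0.0003  0.0008 -1.    ]
tin_orange 0.68 [326.976 126.192] [ 0.61   -0.1673  0.065 ] tool delta [ 0.1675 -0.0011 -0.0763]
start_top 0.6 [113.92  133.104] [ 0.4849 -0.1543  0.162 ] tool delta [ 0.0706 -0.1269 -0.0793]
scene tin_orange 0.95 [247.808 305.184] [ 0.6055 -0.1592  0.065 ]
scene tin_orange 0.91 [474.688 304.608] [0.7551 0.3493 0.065 ]
scene handle 0.83 [324.928 261.12 ] [0.6245 0.022  0.186 ]
scene handle 0.65 [276.992 311.808] [ 0.7217 -0.1071  0.186 ]
scene start_top 0.61 [231.68  239.904] [ 0.4816 -0.1629  0.162 ]
top tin_orange 0.9 [216.    353.712] [0.3529 0.2694 0.065 ]
top tin_orange 0.7 [372.288 230.016] [ 0.5798 -0.0867  0.065 ]
top handle 0.58 [319.296 195.984] [0.6308 0.0235 0.186 ]
top start_top 0.51 [421.184 259.824] [ 0.4862 -0.1623  0.162 ]
```

View pics/w5.png

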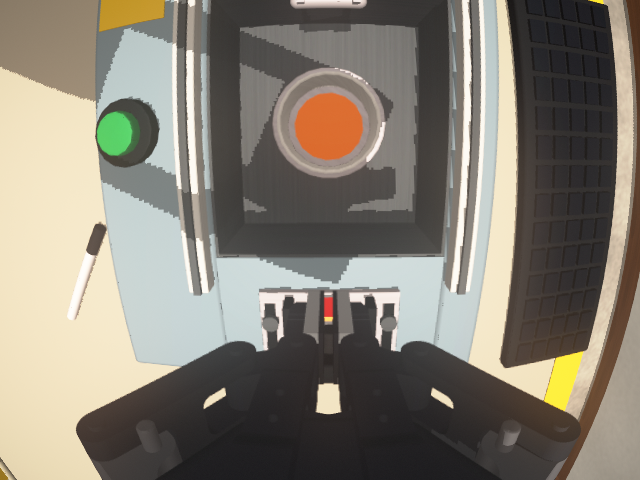

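The tin stands upright and centred in the bucket, lid at (328,126). Next I go behind the handle, on its +y side, with the fingers closed, and come down to bar height.

```bash
python3 -m creep '[[[0,0,-0.045,0],[0,0,-0.045,0],[0,0,-0.045,0],[0,0,-0.045,0],[0,0,-0.045,0]]]' 1; python3 -m creep '[[[0,0,-0.045,0],[0,0,-0.045,0],[0,0,-0.02,0],[0,0,0,0]]]';python3 -m creep '[[[0.015,0,0,0],[0.02,0,0,0],[0.01,0,0,0],[0,0,0,0]]]'; python3 w.py w6 handle:.186
```

```text
clock: 12.0
tcp_pos: [0.6229, -0.0175, 0.2329]
tool_rot: [1.268, 1.17, -1.267]
ft_force: [1.2, 0.1, 0.0]
opening: 0.001
clock: 12.4
tcp_pos: [0.6315, 0.0938, 0.2327]
tool_rot: [1.265, 1.173, -1.264]
ft_force: [0.6, 0.0, 0.1]
opening: 0.001
clock: 12.8
tcp_pos: [0.6301, 0.0891, 0.1845]
tool_rot: [1.266, 1.173, -1.273]
ft_force: [-0.1, 0.2, -0.2]
opening: -0.005
tcp [0.6301 0.0891 0.1845] ya -4.641187567521672 t 12.8 F [-0.106   0.2321 -0.1772] op -0.004503369641787813 xaxis [-0.0051 -0.0003 -1.    ]
```

```bash
python3 -m creep '[[[0,0,0.015,0],[0,0,0.015,0],[0,0,0.008,0],[0,0,0.004,0],[0,0,0.004,0]]]'; python3 -m creep '[[[0,0,0.004,0],[0,0,0.004,0],[0,0,0.004,0],[0,0,0.004,0],[0,0,0.004,0]]]'; python3 -m creep '[[[0,0,0.004,0],[0,0,0.004,0],[0,0,0.004,0],[0,0,0.004,0],[0,0,0.004,0]]]'
```

```text
clock: 13.4
tcp_pos: [0.6281, 0.0438, 0.188]
tool_rot: [1.268, 1.17, -1.268]
ft_force: [0.0, 0.1, -0.3]
opening: 0.003
clock: 13.9
tcp_pos: [0.6265, 0.0249, 0.1877]
tool_rot: [1.267, 1.171, -1.267]
ft_force: [-0.1, 3.5, 0.3]
opening: -0.001
clock: 14.4
tcp_pos: [0.6249, 0.0043, 0.1877]
tool_rot: [1.268, 1.17, -1.267]
ft_force: [-0.1, 3.0, 0.3]
opening: -0.001
```

In contact, with 3 N drag. I'll slide on, then slow down.

```bash
python3 -m creep '[[[0,0,0.008,0],[0,0,0.01,0],[0,0,0.01,0],[0,0,0.01,0],[0,0,0.01,0]]]'; python3 -m creep '[[[0,0,0.01,0],[0,0,0.01,0],[0,0,0.01,0],[0,0,0.006,0],[0,0,0.004,0]]]'; python3 -m creep '[[[0,0,0.003,0],[0,0,0.003,0],[0,0,0.002,0],[0,0,0.002,0],[0,0,0.002,0]]]'
```

```text
clock: 14.9
tcp_pos: [0.6212, -0.0442, 0.1877]
tool_rot: [1.268, 1.17, -1.267]
ft_force: [3.4, 4.4, 0.5]
opening: 0.001
clock: 15.4
tcp_pos: [0.6178, -0.0839, 0.1877]
tool_rot: [1.267, 1.17, -1.268]
ft_force: [2.9, 2.8, 0.6]
opening: 0.003
clock: 15.9
tcp_pos: [0.6169, -0.0949, 0.1877]
tool_rot: [1.267, 1.171, -1.267]
ft_force: [1.2, 3.5, 1.0]
opening: 0.002
```

```bash
python3 -m creep '[[[0,0,0.002,0],[0,0,0.002,0],[0,0,0.002,0],[0,0,0.002,0],[0,0,0.002,0]]]'; python3 -m creep '[[[0,0,0.002,0],[0,0,0.002,0],[0,0,0.002,0],[0,0,0.001,0],[0,0,0.001,0]]]';  python3 -m creep '[[[0,0,0.001,0],[0,0,0.001,0],[0,0,0.001,0],[0,0,0.001,0],[0,0,0.001,0]]]'
```

```text
clock: 16.4
tcp_pos: [0.6161, -0.1051, 0.1877]
tool_rot: [1.267, 1.171, -1.267]
ft_force: [1.2, 3.5, 1.1]
opening: 0.001
clock: 16.9
tcp_pos: [0.6155, -0.1131, 0.1877]
tool_rot: [1.267, 1.171, -1.268]
ft_force: [0.6, 2.9, 2.2]
opening: 0.002
clock: 17.4
tcp_pos: [0.6151, -0.1179, 0.1877]
tool_rot: [1.267, 1.171, -1.267]
ft_force: [1.2, 2.4, 3.2]
opening: -0.0
```

```bash
python3 -m creep '[[[0,0,0.001,0],[0,0,0.001,0],[0,0,0.001,0],[0,0,0.001,0],[0,0,0.001,0]]]'; python3 -m creep '[[[0,0,0.001,0],[0,0,0.001,0],[0,0,0.001,0],[0,0,0.001,0]]]'
```

```text
clock: 17.9
tcp_pos: [0.6147, -0.123, 0.1877]
tool_rot: [1.267, 1.171, -1.267]
ft_force: [1.2, 3.4, 1.6]
opening: 0.001
clock: 18.3
tcp_pos: [0.6144, -0.127, 0.1877]
tool_rot: [1.267, 1.171, -1.267]
ft_force: [1.4, 1.7, 2.2]
opening: -0.001
```

```bash
python3 -m creep '[[[0,0,0.001,0],[0,0,0.001,0],[0,0,0.001,0],[0,0,0.001,0]]]'; python3 -m creep '[[[0,0,0.001,0],[0,0,0.001,0],[0,0,0.001,0],[0,0,0.001,0]]]'; python3 -m creep '[[[0,0,0.001,0],[0,0,0.001,0],[0,0,0.001,0]]]'
```

```text
clock: 18.7
tcp_pos: [0.6141, -0.1309, 0.1877]
tool_rot: [1.267, 1.171, -1.267]
ft_force: [1.6, 2.4, 1.7]
opening: 0.003
clock: 19.1
tcp_pos: [0.6139, -0.1349, 0.1877]
tool_rot: [1.267, 1.171, -1.267]
ft_force: [0.8, 3.0, 1.2]
opening: 0.0
clock: 19.4
tcp_pos: [0.6136, -0.1379, 0.1877]
tool_rot: [1.267, 1.171, -1.267]
ft_force: [2.2, 2.5, 1.0]
opening: -0.004
```

```bash
python3 -m creep '[[[0,0,0.001,0],[0,0,0.001,0],[0,0,0.001,0],[0,0,0.001,0]]]'; python3 -m creep '[[[0,0,0.001,0],[0,0,0.001,0],[0,0,0.001,0],[0,0,0.001,0]]]'; python3 -m creep '[[[0,0,0.001,0],[0,0,0.001,0]]]'
```

```text
clock: 19.8
tcp_pos: [0.6134, -0.1403, 0.1877]
tool_rot: [1.269, 1.173, -1.266]
ft_force: [1.8, 6.8, 3.0]
opening: 0.001
clock: 20.2
tcp_pos: [0.6131, -0.1438, 0.1877]
tool_rot: [1.269, 1.173, -1.265]
ft_force: [2.2, 9.4, 2.2]
opening: 0.002
clock: 20.4
tcp_pos: [0.6129, -0.1465, 0.1877]
tool_rot: [1.268, 1.172, -1.266]
ft_force: [2.0, 4.8, 1.7]
opening: 0.002
```

Bolt engaged at y≈-0.140 and the crest is passed. Now half-millimetre steps until the buffer is felt.

```bash
python3 -m creep '[[[0,0,0.001,0],[0,0,0.001,0],[0,0,0.001,0]]]'; python3 -m creep '[[[0,0,0.001,0],[0,0,0.001,0]]]'; python3 -m creep '[[[0,0,0.0005,0],[0,0,0.0005,0]]]'
```

```text
clock: 20.7
tcp_pos: [0.6126, -0.1509, 0.1877]
tool_rot: [1.267, 1.171, -1.267]
ft_force: [1.8, 2.6, 1.8]
opening: -0.002
clock: 20.9
tcp_pos: [0.6124, -0.153, 0.1877]
tool_rot: [1.268, 1.17, -1.267]
ft_force: [2.0, 4.2, 0.6]
opening: -0.004
clock: 21.1
tcp_pos: [0.6124, -0.1534, 0.1877]
tool_rot: [1.268, 1.171, -1.267]
ft_force: [0.1, 0.6, -0.3]
opening: 0.002
```

```bash
python3 -m creep '[[[0,0,0.0005,0],[0,0,0.0005,0]]]'; python3 -m creep '[[[0,0,0.0005,0],[0,0,0.0005,0]]]'; python3 -m creep '[[[0,0,0.0005,0]]]'
```

```text
clock: 21.3
tcp_pos: [0.6122, -0.1539, 0.1876]
tool_rot: [1.268, 1.172, -1.267]
ft_force: [2.1, 6.9, 1.6]
opening: -0.002
clock: 21.5
tcp_pos: [0.6122, -0.1542, 0.1876]
tool_rot: [1.269, 1.173, -1.266]
ft_force: [1.6, 10.0, 2.7]
opening: -0.001
clock: 21.6
tcp_pos: [0.6122, -0.1543, 0.1877]
tool_rot: [1.269, 1.174, -1.266]
ft_force: [2.5, 10.7, 2.8]
opening: -0.001
```

```bash
python3 -m creep '[[[0,0,0.0005,0],[0,0,0,0]]]'; python3 -m creep '[[[0,0,0.0005,0],[0,0,0,0]]]';python3 -m creep '[[[0,0,0.0005,0],[0,0,0,0]]]'
python3 - <<'E'
from h import *
print(sense()['ft_force'],sense()['tcp_pos'])
save('s7.png',grab_frame('scene'))
E
```

```text
clock: 21.8
tcp_pos: [0.6121, -0.1545, 0.1877]
tool_rot: [1.269, 1.174, -1.265]
ft_force: [1.7, 10.9, 2.7]
opening: -0.002
clock: 22.0
tcp_pos: [0.6121, -0.1547, 0.1877]
tool_rot: [1.27, 1.175, -1.265]
ft_force: [2.3, 12.2, 2.3]
opening: 0.001
clock: 22.2
tcp_pos: [0.6121, -0.1548, 0.1877]
tool_rot: [1.27, 1.175, -1.265]
ft_force: [2.3, 12.3, 3.9]
opening: -0.004
[ 2.27516941 12.33960682  3.85561735] [ 0.6120974  -0.15484993  0.18767059]
```

```bash
python3 -m creep '[[[0,0,0.0005,0],[0,0,0,0]]]'; python3 -m creep '[[[0,0,0.0005,0],[0,0,0,0]]]'
```

```text
clock: 22.45
tcp_pos: [0.6121, -0.155, 0.1876]
tool_rot: [1.27, 1.175, -1.264]
ft_force: [2.1, 14.1, 3.4]
opening: -0.001
clock: 22.65
tcp_pos: [0.6121, -0.1552, 0.1877]
tool_rot: [1.27, 1.176, -1.264]
ft_force: [1.6, 15.3, 3.2]
opening: 0.002
```

15 N is above the 11–13 N click. I'll ease off and see whether the guard follows.

```bash
python3 -m creep '[[[0,0,-0.001,0],[0,0,-0.001,0],[0,0,-0.001,0],[0,0,-0.001,0]]]'; python3 -m creep '[[[0,0,-0.001,0],[0,0,-0.001,0],[0,0,0,0]]]'; python3 -m creep '[[[0,0,-0.01,0],[0,0,-0.02,0],[0,0,-0.02,0],[0,0,0,0]]]'; python3 w.py w8 handle:.186
python3 - <<'E'
from h import *
a=grab_frame('scene');b=grab_frame('top')
p=np.hstack([cv2.resize(a[210:370,140:340],(400,320),interpolation=2),cv2.resize(b[140:300,340:540],(400,320),interpolation=2)])
w=cv2.imread('pics/w8.png')[:,:,::-1]
save('c8.png',p)
for q in('latch_bolt','handle'):
  for k in landmark_of('top',q)[:2]:print(q,k['p'],onz('top',k['at'],.186))
E
```

```text
clock: 23.05
tcp_pos: [0.6122, -0.154, 0.1876]
tool_rot: [1.267, 1.172, -1.267]
ft_force: [2.0, 4.7, 1.2]
opening: -0.002
clock: 23.35
tcp_pos: [0.6119, -0.1534, 0.1873]
tool_rot: [1.266, 1.171, -1.269]
ft_force: [0.3, -0.4, 0.4]
opening: 0.002
clock: 23.75
tcp_pos: [0.6163, -0.1005, 0.1875]
tool_rot: [1.266, 1.173, -1.266]
ft_force: [0.5, 0.4, 0.7]
opening: -0.006
tcp [ 0.6163 -0.1005  0.1875] ya -4.425641010779441 t 23.75 F [0.4953 0.3652 0.6986] op -0.006091826033883083 xaxis [-0.0005  0.0008 -1.    ]
handle 0.37 [308.416 209.616] [ 0.6126 -0.0543  0.186 ] tool delta [ 0.0016 -0.0072 -0.0458]Traceback (most recent call last):
  File "<stdin>", line 7, in <module>
ValueError: it knows: bucket, handle, mixer, start_top, tin_blue, tin_orange, tin_white
```

View pics/c8.png

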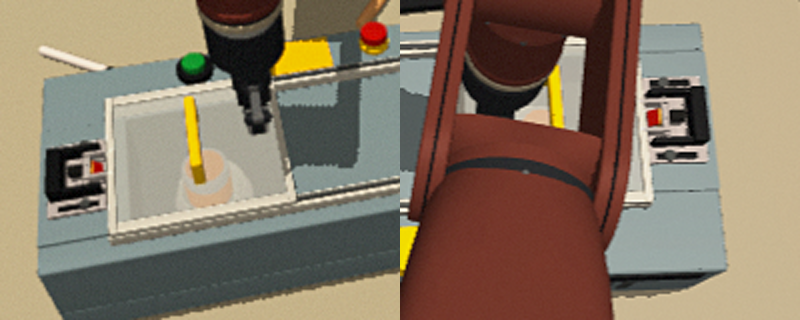

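The guard is closed, with the striker in the latch unit in both halves of the picture. To confirm it caught, I'll tug the bar lightly from its -y side: a loose guard would give way at 2–4 N.

```bash
python3 -m creep '[[[-0.03,0,0,0],[-0.03,0,0,0],[0,0,0.04,0],[0,0,0.04,0],[0,0,0.027,0]]]'; python3 -m creep '[[[0,0,0,0],[0.03,0,0,0],[0.02,0,0,0],[0.008,0,0,0],[0,0,0,0]]]'; python3 -m creep '[[[0,0,-0.003,0],[0,0,-0.003,0],[0,0,-0.003,0],[0,0,-0.003,0],[0,0,-0.002,0]]]'
```

```text
clock: 24.45
tcp_pos: [0.6074, -0.2128, 0.2482]
tool_rot: [1.268, 1.168, -1.269]
ft_force: [0.3, -0.0, 0.4]
opening: 0.002
clock: 24.95
tcp_pos: [0.607, -0.209, 0.1881]
tool_rot: [1.267, 1.174, -1.269]
ft_force: [-1.1, 0.3, 0.3]
opening: 0.001
clock: 25.45
tcp_pos: [0.6092, -0.1953, 0.1902]
tool_rot: [1.267, 1.17, -1.267]
ft_force: [1.0, 0.6, -0.0]
opening: -0.002
```

```bash
python3 -m creep '[[[0,0,-0.002,0],[0,0,-0.001,0],[0,0,-0.001,0]]]'; python3 -m creep '[[[0,0,-0.001,0],[0,0,-0.001,0]]]'; python3 -m creep '[[[0,0,-0.001,0],[0,0,0,0]]]'
```

```text
clock: 25.75
tcp_pos: [0.6093, -0.1916, 0.1896]
tool_rot: [1.267, 1.171, -1.267]
ft_force: [0.7, -0.4, -0.4]
opening: -0.005
clock: 25.95
tcp_pos: [0.6094, -0.1897, 0.1896]
tool_rot: [1.267, 1.171, -1.267]
ft_force: [-0.0, 0.0, -0.1]
opening: 0.003
clock: 26.15
tcp_pos: [0.6096, -0.1886, 0.1897]
tool_rot: [1.267, 1.171, -1.267]
ft_force: [0.5, 0.5, 0.4]
opening: 0.001
```

```bash
python3 -m creep '[[[0,0,-0.001,0],[0,0,0,0]]]'; python3 -m creep '[[[0,0,-0.001,0],[0,0,0,0]]]'; python3 -m creep '[[[0,0,-0.001,0],[0,0,0,0]]]'
```

```text
clock: 26.35
tcp_pos: [0.6096, -0.1877, 0.1897]
tool_rot: [1.267, 1.171, -1.267]
ft_force: [-0.6, 0.2, 0.3]
opening: 0.003
clock: 26.55
tcp_pos: [0.6096, -0.1875, 0.1897]
tool_rot: [1.266, 1.169, -1.268]
ft_force: [-0.2, -3.7, -0.1]
opening: -0.001
clock: 26.75
tcp_pos: [0.6096, -0.1875, 0.1897]
tool_rot: [1.266, 1.168, -1.269]
ft_force: [-0.5, -6.8, -2.7]
opening: 0.0
```

The guard did not move under 6.8 N, so it's latched. Back off and go over the start button.

```bash
python3 -m creep '[[[0,0,0.004,0],[-0.03,0,0,0],[-0.02,0,0,0],[0,-0.04,-0.008,0],[0,-0.04,-0.009,0]]]'; python3 -m creep '[[[0,-0.04,-0.009,0],[0,-0.008,0,0],[0,0,0,0],[0,0,0,0]]]'; python3 w.py w9 start_top:.162
```

```text
clock: 27.25
tcp_pos: [0.531, -0.1659, 0.2402]
tool_rot: [1.268, 1.17, -1.266]
ft_force: [-0.4, -0.5, 0.1]
opening: -0.001
clock: 27.65
tcp_pos: [0.4851, -0.1539, 0.2405]
tool_rot: [1.268, 1.169, -1.266]
ft_force: [-0.7, -0.5, 0.1]
opening: -0.0
tcp [ 0.4851 -0.1539  0.2405] ya -4.5504405513774255 t 27.65 F [-0.7264 -0.4771  0.1101] op -0.00041843690377842575 xaxis [ 0.0021 -0.0004 -1.    ]
start_top 0.91 [326.528 259.104] [ 0.4841 -0.1552  0.162 ] tool delta [ 0.0785 -0.0011  0.0013]
```

View pics/w9.png

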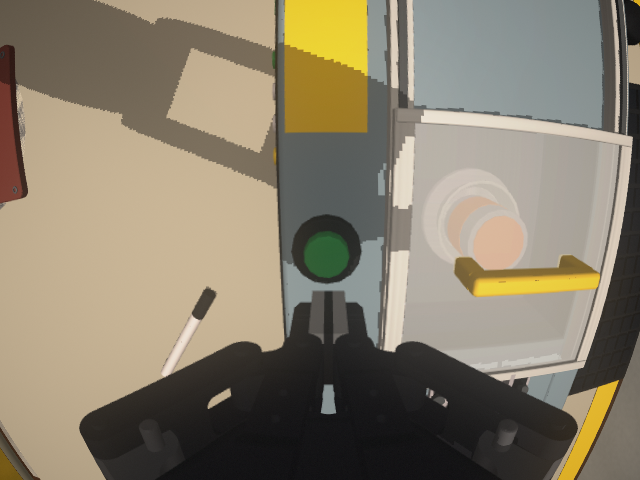

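The button (327,255) is right under the fingertips, within about 1 mm. The tin still stands under the closed guard at (498,243). Press.

```bash
python3 -m creep '[[[0.025,-0.001,0.001,0],[0.02,0,0,0],[0.01,0,0,0],[0.003,0,0,0],[0,0,0,0]]]'; python3 -m creep '[[[0.002,0,0,0],[0.002,0,0,0],[0.002,0,0,0],[0,0,0,0]]]'; python3 -m creep '[[[0.002,0,0,0],[0.002,0,0,0],[0,0,0,0]]]'
```

```text
clock: 28.25
tcp_pos: [0.4832, -0.1546, 0.1816]
tool_rot: [1.267, 1.171, -1.268]
ft_force: [-0.5, -0.1, 0.8]
opening: 0.0
clock: 28.65
tcp_pos: [0.4831, -0.1546, 0.176]
tool_rot: [1.267, 1.17, -1.267]
ft_force: [0.1, -0.5, 1.4]
opening: -0.001
clock: 28.95
tcp_pos: [0.4831, -0.1547, 0.1719]
tool_rot: [1.268, 1.17, -1.267]
ft_force: [-0.0, -0.4, 2.8]
opening: -0.005
```

```bash
python3 -m creep '[[[0.001,0,0,0],[0.001,0,0,0],[0,0,0,0]]]'; python3 -m creep '[[[0.001,0,0,0],[0.001,0,0,0],[0,0,0,0]]]';  python3 -m creep '[[[0.001,0,0,0],[0.001,0,0,0],[0,0,0,0]]]'
```

```text
clock: 29.25
tcp_pos: [0.4831, -0.1547, 0.1701]
tool_rot: [1.267, 1.17, -1.267]
ft_force: [0.1, -0.7, 4.3]
opening: -0.001
clock: 29.55
tcp_pos: [0.4833, -0.1547, 0.1698]
tool_rot: [1.267, 1.17, -1.267]
ft_force: [-6.0, 3.6, 17.2]
opening: -0.0
clock: 29.85
tcp_pos: [0.4834, -0.1548, 0.1696]
tool_rot: [1.267, 1.169, -1.267]
ft_force: [-11.1, 3.7, 28.7]
opening: -0.001
```

Hard stop reached, so the button is fully down. Release, clear off and check.

```bash
python3 -m creep '[[[-0.006,0,0,0],[-0.01,0,0,0],[-0.03,0,0,0],[-0.04,0,0,0],[-0.04,0,0,0]]]'; python3 -m creep '[[[0,-0.03,0,0],[0,-0.03,0,0],[0,0,0,0],[0,0,0,0]]]'
python3 - <<'E'
from h import *
a=grab_frame('scene');b=grab_frame('top');save('s9.png',a)
save('c9.png',np.hstack([cv2.resize(a[180:380,140:500],(400,222),interpolation=2),cv2.resize(b[140:380,130:530],(400,222),interpolation=2)]))
print(sense()['ft_force'],sense()['tcp_pos'],sense()['clock'])
E
```

```text
clock: 30.35
tcp_pos: [0.4819, -0.1541, 0.2918]
tool_rot: [1.267, 1.174, -1.269]
ft_force: [1.0, -0.4, -0.4]
opening: 0.001
clock: 30.75
tcp_pos: [0.4227, -0.1497, 0.2915]
tool_rot: [1.268, 1.17, -1.268]
ft_force: [-0.0, 0.1, 0.2]
opening: -0.001
[-0.17360223 -0.24153183 -0.44802395] [ 0.42337177 -0.14982626  0.29145567] 30.85
```

View pics/c9.png

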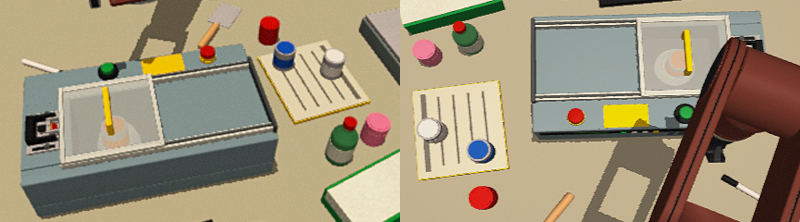

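The guard is still shut, with the tin upright in the bucket under it. Blue and white stand where they were, the button is back up and the arm is clear.

```bash
python3 -c "from cell import *; print(job_done())"
```

```text
the job is handed in; nothing more can be done
None
```

The orange-lidded tin is upright in the mixer's bucket, the guard is latched shut and the green start button was pressed fully and released. I handed the job in at about 31 s.

- **Tin:** the wrist view after release showed it centred and upright. The blue and white tins, and the pink and red look-alikes, looked unmoved in the last pictures.
- **Guard:** it was eased shut at about 5–10 mm/s over the latch. The bolt's rise and fall over the crest could be felt (about 9 N, then about 3 N), and I pushed to 15 N, so I estimate the buffer was squeezed about 1.6 mm. A light 6.8 N tug back did not move it, against 2–4 N drag for a loose guard. I had no direct reading of the bolt or buffer, so "latched" rests on those forces and the pictures.
- **Button:** it met its hard stop after about 6 mm, and the last command took the press to about 29 N, more than the 5 N needed. The last picture shows it back up.

One check disagreed: the fixed cameras placed the bucket about 6 mm off from the wrist camera. I trusted the wrist camera, and the tin touched the floor at the height it predicted.

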